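# Drain the rinsed stoppers into the carrier's corner

## Task

The rinsed orange stoppers in the grey carrier have to drain. Lift the carrier by its handle and bring it, kept level so that nothing drips on the bench or spills, until its blue drain corner is over the small cream wash basin; then tilt it clearly down towards that blue corner until all four stoppers have slid into it, and keep holding it so, still, tilted and clear above the basin: the job finishes with the carrier in the gripper, not set down. Leave the flask, the beaker and the bottle alone.

Things in the scene. Friction and masses are not known exactly. Their poses are not given: they have to be found in the camera images.
- carrier: Loose grey open tray, outside 188 (x) x 138 (y) x 40 mm high, walls and floor 4 mm, 0.2 to 0.35 kg, with a black grip bar over its middle line along x on thin steel legs (6 x 18 mm) at both short ends. Its -x,-y corner is the drain corner: blue walls and a blue lip standing out about 20 mm. Balanced when held at the bar's middle. Origin: centre of the underside; z up out of the tray.
- handle (a point): Centre of the carrier's black grip bar, 91 mm above the tray's underside. The bar is 200 mm long along the carrier's x, 14 mm thick along y, 28 mm tall (77 to 105 mm above the underside); pinch it from above across its thickness. Axes as the carrier's.
- drain_corner (a point): The inner corner of the carrier's floor at the blue drain corner: at (-90, -65, 4) mm in the carrier's frame. Axes as the carrier's.
- basin: Fixed cream-white open wash basin standing on the bench, outside 250 (x) x 190 (y) x 55 mm high plus a rim that juts out 6 mm, walls and floor 5 mm. Origin: centre of its underside, on the bench.
- stopper0: Orange mushroom-shaped plastic stopper 1 of 4, loose in the carrier, standing on its flat head: head 22 mm across and 8 mm high, tapered stem above, 24 mm tall, 15 g. Wet: slides on the tray's floor from about 6 to 10 degrees of tilt, and along the walls into the corner by about 20 to 30. Origin: centre of the head's flat face.
- stopper1: Orange mushroom-shaped plastic stopper 2 of 4, loose in the carrier, standing on its flat head: head 22 mm across and 8 mm high, tapered stem above, 24 mm tall, 15 g. Wet: slides on the tray's floor from about 6 to 10 degrees of tilt, and along the walls into the corner by about 20 to 30. Origin: centre of the head's flat face.
- stopper2: Orange mushroom-shaped plastic stopper 3 of 4, loose in the carrier, standing on its flat head: head 22 mm across and 8 mm high, tapered stem above, 24 mm tall, 15 g. Wet: slides on the tray's floor from about 6 to 10 degrees of tilt, and along the walls into the corner by about 20 to 30. Origin: centre of the head's flat face.
- stopper3: Orange mushroom-shaped plastic stopper 4 of 4, loose in the carrier, standing on its flat head: head 22 mm across and 8 mm high, tapered stem above, 24 mm tall, 15 g. Wet: slides on the tray's floor from about 6 to 10 degrees of tilt, and along the walls into the corner by about 20 to 30. Origin: centre of the head's flat face.
- flask: Bystander: clear conical flask, 80 mm across at the foot, 122 mm high; origin at the centre of its underside. Not to be disturbed.
- beaker: Bystander: green glass beaker, 68 mm across, 90 mm high; origin at the centre of its underside. Not to be disturbed.
- bottle: Bystander: amber reagent bottle with a white cap, 64 mm across, 150 mm high; origin at the centre of its underside. Not to be disturbed.

How it is judged:
On the way, in this order (a step that is already met when the one before it is completed fails the run):
1. the carrier is held level, stoppers inside, with its drain corner over the basin and clear above the rim (x of drain_corner in the frame of basin between -0.12 and 0.12 m and y of drain_corner in the frame of basin between -0.09 and 0.09 m and height (world z) of drain_corner above 0.062 m and contact force between the fingers and carrier above 1 N and contact force between carrier and basin below 0.1 N and x of stopper0 in the frame of carrier between -0.094 and 0.094 m and y of stopper0 in the frame of carrier between -0.069 and 0.069 m and z of stopper0 in the frame of carrier between -0.005 and 0.05 m and x of stopper1 in the frame of carrier between -0.094 and 0.094 m and y of stopper1 in the frame of carrier between -0.069 and 0.069 m and z of stopper1 in the frame of carrier between -0.005 and 0.05 m and x of stopper2 in the frame of carrier between -0.094 and 0.094 m and y of stopper2 in the frame of carrier between -0.069 and 0.069 m and z of stopper2 in the frame of carrier between -0.005 and 0.05 m and x of stopper3 in the frame of carrier between -0.094 and 0.094 m and y of stopper3 in the frame of carrier between -0.069 and 0.069 m and z of stopper3 in the frame of carrier between -0.005 and 0.05 m and angle between carrier's own z axis and vertical below 0.2 rad), for 0.1 s.
2. the carrier is tilted over the basin and all four stoppers have slid into the drain corner (x of drain_corner in the frame of basin between -0.12 and 0.12 m and y of drain_corner in the frame of basin between -0.09 and 0.09 m and height (world z) of drain_corner above 0.062 m and contact force between the fingers and carrier above 1 N and contact force between carrier and basin below 0.1 N and distance between each of stopper0, stopper1, stopper2, stopper3 and drain_corner below 0.09 m and z of stopper0 in the frame of carrier between -0.005 and 0.05 m and z of stopper1 in the frame of carrier between -0.005 and 0.05 m and z of stopper2 in the frame of carrier between -0.005 and 0.05 m and z of stopper3 in the frame of carrier between -0.005 and 0.05 m and angle between carrier's own z axis and vertical between 0.25 and 0.9 rad), for 0.3 s.
At the end, for the whole second after the job is handed in: The gripper holds the carrier still, tilted between 14 and 51 degrees, with the drain corner over the inside of the basin and at least 62 mm above the bench (rim at 55 mm), the basin not touched by it, and all four stoppers at rest inside the tray within 90 mm of the inner drain corner (all of step 2 and x of stopper0 in the frame of carrier between -0.094 and 0.094 m and y of stopper0 in the frame of carrier between -0.069 and 0.069 m and x of stopper1 in the frame of carrier between -0.094 and 0.094 m and y of stopper1 in the frame of carrier between -0.069 and 0.069 m and x of stopper2 in the frame of carrier between -0.094 and 0.094 m and y of stopper2 in the frame of carrier between -0.069 and 0.069 m and x of stopper3 in the frame of carrier between -0.094 and 0.094 m and y of stopper3 in the frame of carrier between -0.069 and 0.069 m and linear speed of each of carrier, stopper0, stopper1, stopper2, stopper3 below 0.03 m/s and angular speed of carrier below 0.15 rad/s); the arm keeps its last pose, push and grip.
It fails at once if a stopper falls out of the carrier (z of any of stopper0, stopper1, stopper2, stopper3 in the frame of carrier below -0.02 m).
It fails at once if the carrier is tipped (more than 20 degrees) while its drain corner is not over the basin, so it drips on the bench (angle between carrier's own z axis and vertical above 0.35 rad and not ((x of drain_corner in the frame of basin between -0.131 and 0.131 m and y of drain_corner in the frame of basin between -0.101 and 0.101 m))).
It fails at once if the flask, the beaker or the bottle is pushed more than 25 mm or knocked over (distance of any of flask, beaker, bottle from where it was at the start of the episode above 0.025 m or angle between any of flask, beaker, bottle's own z axis and vertical above 0.4 rad).
It also fails if it takes over 48 s, if anything falls off the work surface, if the arm or the gripper's body presses on something with over 40 N, if the wrist force passes 120 N, or if a joint passes its speed limit or range.

## Robot

A 6-joint arm with a two-finger parallel gripper is mounted at the origin on the work surface. World frame = base frame: x ahead of the robot, y to its left, z up, the work surface at z = 0. Lengths are in m, angles in rad, forces in N, time in s.
With the tool pointing down it reaches from about 0.35 to 0.725 m from the base axis. Payload 4.3 kg.
Tool frame: the origin (TCP) lies at the very end of the fingers, on their centre line; the grasp point (between the pads) lies 19 mm behind it; z points along the fingers, y is the line along which they close (so a half turn about z gives the same grasp; the last joint's range is limited). The gripper opens to 85 mm and grips with 20 to 120 N. Pads are 22 mm wide; open, the fingers measure 114 mm over their backs; the gripper's body (76 mm by 85 mm) begins 54 mm behind the grasp point. The pads swing forward as they close: fully open they stand 13 mm farther back than shut.
Start: joints at [1.198, 0.377, 0.081, 1.274, 0, 1.46], TCP at [0.149, 0.555, 0.231] pointing down, gripper open.
Joint ranges: [-2.72, 2.72], [-0.84, 1.66], [-1.02, 1.22], [-1.77, 2.12], [-1.37, 1.28], [-3.14, 3.14]. Speed limits (rad/s): [2.57, 2.57, 3.14, 3.14, 3.14, 3.14].

## Interface

Orientations are given as a unit quaternion [x, y, z, w].
In Python, from cell import ctrl gives the robot as it stands.
- The arm moves only by the tool move_arm, never from a script. Its argument "rows" is a list of rows, each an object of numbers: "gripper": the opening, from -1 (shut) to 1 (fully open); "tx", "ty", "tz": the shift along the tool's x, y, z in m; "twist": the turn about the tool's z in degrees. A call has 1 to 5 rows; each row is the pose to reach, as a shift and turn from the pose commanded when the call began, along the tool's axes at that moment; what a row does not reach only later rows make up. A row lasts 1/10 s, in which the tool goes at most 50 mm and 8.59 degrees, less where a joint would pass 70% of its speed; a pose out of reach is approached as far as the arm can. A call with a gripper value outside its range is refused whole. The fingers move at their own pace and stop on an object; "squeeze" is the grip in N (left out, the last holds). Time passes only in rows, so rows that repeat a pose let the fingers close. It gives the time, the measured TCP pose, the force, the opening and the grip force at its end, in the units of the state.
- ctrl.sense(): the state, without advancing time (a new reading comes with each control period).
- ctrl.snapshot(name): name is "scene" or "top" or "wrist"; returns the picture (420x560x3 uint8, red, green, blue); there is no depth.
- ctrl.camera_info(name): a dict with "fx", "fy", "cx", "cy" (pixels), "dist_coeffs" ([k1, k2, p1, p2, k3] as OpenCV has them; the pictures are not rectified), "R" (3x3) and "t" (3): a world point X has camera coordinates R X + t; the wrist camera has in their place "mount" (4x4, takes a point from camera to tool coordinates, whose origin is the TCP and whose axes are the flange's). Camera axes: x right, y down, z forward; pixel columns grow to the right and rows downward; lengths in m; the calibration is good to about 2 mm. A picture is of the moment at which its call begins: read the wrist's pose just before it. camera_info takes no time and is no camera call.
- ctrl.sign_off(): hands the job in; it is judged then, once.
The state is a dict: "time": time; "qpos": joint angles; "joint_vel": joint speeds; "joint_torque": joint torques, N m; "eef_pos": TCP position; "orientation": TCP orientation; "ft_force": force on the tool from outside, world axes, zero at the start; "torque": the same for the moment, N m; "width": opening from 0.0 (shut) to 1.0 (fully open); "finger_force": force on a finger pad.
Only numpy, scipy, OpenCV 4.12 (cv2) and the standard library are available. Lean on these libraries where they do the work, as an engineer would, in place of code of your own. Each camera call takes 0.05 s, during which the arm holds its last target. There are 200 camera calls.

## Working session

There is one attempt and no reset: what is moved stays moved. The work goes in short steps, Python scripts to look and compute and a tool call to move; the robot and the scene stay as the last step left them, time stands still between calls to the robot, and variables do not carry over. Pictures are saved under pics/ and viewed, at most 10 in all, crops included, and the job is handed in when it is done.

Besides the shell and the picture viewer there is one more tool, called after "Request:" as name(argument=value, ...), one argument or row to a line, values as JSON. move_arm: Moves the arm, as the interface text tells. Its arguments: {"type":"object","properties":{"rows":{"type":"array"},"squeeze":{"type":"number"}},"required":["rows"]}

```bash
mkdir -p pics; ls; python3 - <<'E'
from cell import ctrl
import cv2,numpy as np
for n in ("scene","top"):
    cv2.imwrite(f"pics/{n}0.png",ctrl.snapshot(n)[:,:,::-1])
    c=ctrl.camera_info(n); print(n,{k:np.round(v,4).tolist() for k,v in c.items()})
print(ctrl.camera_info("wrist")); s=ctrl.sense(); print(s)
E
```

```text
pics
scene {'fx': 381.8971, 'fy': 381.8971, 'cx': 272.7897, 'cy': 208.3693, 'dist_coeffs': [-0.0602, 0.0, 0.0, 0.0, 0.0], 'R': [[-0.9054, 0.4245, 0.0064], [0.2266, 0.4959, -0.8383], [-0.3591, -0.7576, -0.5451]], 't': [0.5781, -0.0648, 1.4738]}
top {'fx': 526.5015, 'fy': 526.5015, 'cx': 275.5699, 'cy': 203.651, 'dist_coeffs': [-0.0404, 0.0, 0.0, 0.0, 0.0], 'R': [[-0.0163, -0.9998, -0.0063], [-0.9906, 0.017, -0.136], [0.1361, 0.0041, -0.9907]], 't': [0.0035, 0.6248, 1.6729]}
{'fx': 357.9835105671373, 'fy': 357.9835105671373, 'cx': 273.0746365319732, 'cy': 212.1322277076363, 'dist_coeffs': array([-0.08273456,  0.        ,  0.        ,  0.        ,  0.        ]), 'mount': array([[-2.38865713e-04, -9.48233015e-01, -3.17575334e-01,
         8.33226025e-02],
       [ 9.99999337e-01, -5.84159369e-04,  9.92059554e-04,
        -5.03145388e-04],
       [-1.12621823e-03, -3.17574887e-01,  9.48232526e-01,
        -1.42430294e-01],
       [ 0.00000000e+00,  0.00000000e+00,  0.00000000e+00,
         1.00000000e+00]])}
{'time': 0.1, 'qpos': array([ 1.19769578e+00,  3.77989695e-01,  7.97995141e-02,  1.27442118e+00,
       -2.01279076e-05,  1.46051930e+00]), 'joint_vel': array([-0.00020776, -0.00205286,  0.00337012, -0.0001916 , -0.00134708,
       -0.00038657]), 'joint_torque': array([ 3.53452797e-04, -4.64695930e+01,  2.70581371e+01,  1.20319836e-02,
       -7.51533594e-05,  3.10649469e-06]), 'eef_pos': array([0.14916453, 0.55471484, 0.23047   ]), 'orientation': array([ 1.31033797e-01,  9.91377486e-01, -8.83546479e-04, -2.07435507e-04]), 'ft_force': array([ 0.07384223,  0.4877225 , -0.51660727]), 'torque': array([-0.02078798, -0.00718488, -0.04393872]), 'finger_force': 0.0, 'width': 0.9996639314010779}
```

View pics/top0.png

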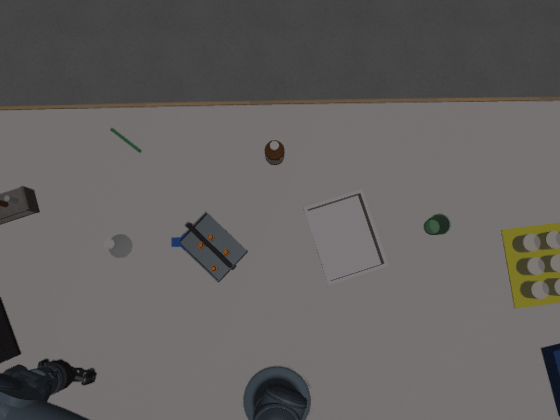

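View pics/scene0.png

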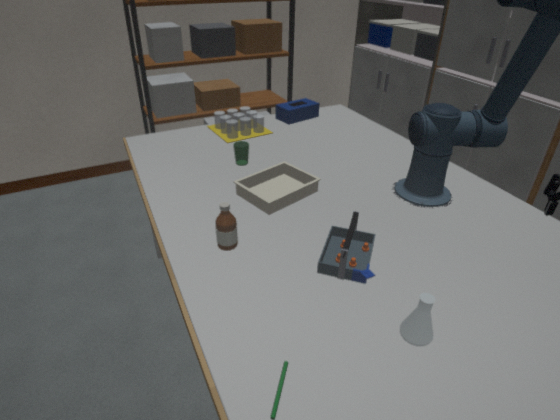

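The top view shows the carrier near (213,247), with its blue lip at (176,242) and its bar running from (188,224) to (235,268). The basin is near (345,237), the flask at (120,245), the bottle at (274,152) and the beaker at (436,225). The scene view agrees.

```bash
cat > h.py <<'E'
import numpy as np,cv2
from cell import ctrl
def ray(n,uv,s=None):
    c=ctrl.camera_info(n);K=np.array([[c['fx'],0,c['cx']],[0,c['fy'],c['cy']],[0,0,1]])
    p=cv2.undistortPoints(np.float32(uv).reshape(-1,1,2),K,c['dist_coeffs']).reshape(-1,2)
    d=np.c_[p,np.ones(len(p))]
    if n=='wrist':
        from scipy.spatial.transform import Rotation as R
        s=s or ctrl.sense();T=np.eye(4);T[:3,:3]=R.from_quat(s['orientation']).as_matrix();T[:3,3]=s['eef_pos']
        M=T@c['mount'];return M[:3,3],d@M[:3,:3].T
    R_=np.array(c['R']);return -R_.T@c['t'],d@R_
def onz(n,uv,z,s=None):
    o,d=ray(n,uv,s);return (o+d*((z-o[2])/d[:,2])[:,None])[:,:2]
E
python3 - <<'E'
from h import *
im=cv2.imread('pics/top0.png');hsv=cv2.cvtColor(im,cv2.COLOR_BGR2HSV)
sub=np.zeros(im.shape[:2],np.uint8);sub[205:290,165:255]=1
bar=((im.max(2)<40)&(sub>0)).astype(np.uint8)
n,l,st,_=cv2.connectedComponentsWithStats(bar);k=1+st[1:,4].argmax()
pts=np.argwhere(l==k)[:,::-1].astype(np.float32)
r=cv2.minAreaRect(pts);print('bar',r,len(pts));W=onz('top',pts,.1)
c,(a,b),_=cv2.minAreaRect(W.astype(np.float32)*1000);print('bar world',c,a,b)
u=np.linalg.svd(W-W.mean(0))[2][0];u=u if u[0]<0 else -u
C=np.array(c)/1000;print('yaw',np.degrees(np.arctan2(u[1],u[0])),C,u)
blue=(hsv[...,0]>100)&(hsv[...,0]<130)&(hsv[...,1]>150)&(sub>0)
bp=np.argwhere(blue)[:,::-1];R=np.c_[u,[-u[1],u[0]]]
print('blue in carrier',((onz('top',bp,.03)-C)@R).mean(0))
o=((hsv[...,0]<20)&(hsv[...,1]>180)&(im[...,2]>120)&(sub>0)).astype(np.uint8)
n,l,st,ce=cv2.connectedComponentsWithStats(o)
for i in range(1,n):
    if st[i,4]>2: print('stop',ce[i],st[i,4],((onz('top',ce[i:i+1],.018)-C)@R)[0])
for nm,uv in dict(flask=(120,245),bottle=(274,155),beaker=(436,226),basin=(345,237)).items(): print(nm,onz('top',[uv],.03))
A=cv2.resize(im[180:300,160:400],None,fx=3.3,fy=3.3,interpolation=cv2.INTER_CUBIC)
cv2.imwrite('pics/c1.png',np.clip(A*1.6,0,255).astype(np.uint8))
E
```

```text
bar ((204.54345703125, 247.23739624023438), (58.55630874633789, 31.47845458984375), 62.52556610107422) 298
bar world (483.5767517089844, 216.8576202392578) 184.0078887939453 98.07106018066406
yaw -136.75092867703012 [0.48357675 0.21685762] [-0.72838208 -0.68517118]
blue in carrier [-0.08560603 -0.05632495]
stop [209.5  236.75] 4 [-0.02468912  0.03010673]
stop [199.5 244. ] 4 [-0.03024486 -0.0097589 ]
stop [224.33333333 251.        ] 3 [0.04316057 0.03299731]
flask [[0.49888317 0.50342993]]
bottle [[ 0.789903   -0.00428892]]
beaker [[ 0.5437469  -0.53020736]]
basin [[ 0.51307544 -0.23101814]]
```

View pics/c1.png

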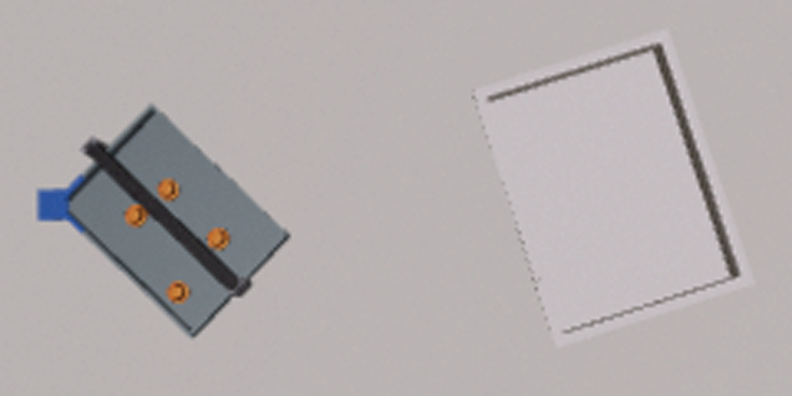

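The crop shows the bar ends at crop px (92,148) and (242,288). The stoppers are at (168,189), (136,215), (218,238) and (178,292). The basin rim corners are at (472,92), (668,30), (753,282) and (558,347), and the blue lip is at (52,205).

```bash
python3 - <<'E'
from h import *
from scipy.spatial.transform import Rotation as Ro
f=lambda p,z:onz('top',np.array(p)/3.3+[160,180],z)
B=f([(92,148),(242,288)],.1);C=B.mean(0);u=(B[1]-B[0]);print('bar',B,np.linalg.norm(u));u/=np.linalg.norm(u)
R=np.c_[u,[-u[1],u[0]]];print('C',C,'yaw',np.degrees(np.arctan2(u[1],u[0])))
print('stop',(f([(168,189),(136,215),(218,238),(178,292)],.02)-C)@R)
print('traycorners',(f([(68,203),(153,105),(289,236),(194,336)],.04)-C)@R)
K=f([(472,92),(668,30),(753,282),(558,347)],.055);print('basin',K,K.mean(0));e=K[2]-K[1];print(np.degrees(np.arctan2(e[1],e[0])),np.linalg.norm(e),np.linalg.norm(K[1]-K[0]))
s=ctrl.sense();T=Ro.from_quat(s['orientation']).as_matrix();print(T)
print('tool-frame shift to C (z to TCP .1-? )',T.T@(np.r_[C,.09]-s['eef_pos']),'bar dir in tool',T.T@np.r_[u,0])
E
```

```text
bar [[0.55444209 0.26912588]
 [0.41996877 0.12707382]] 0.19560639315135353
C [0.48720543 0.19809985] yaw -133.43008762613078
stop [[-0.02914435  0.01790757]
 [-0.034846   -0.0223371 ]
 [ 0.04075137  0.01613695]
 [ 0.0479964  -0.04928119]]
traycorners [[-0.08933598 -0.05792743]
 [-0.0943427   0.06889231]
 [ 0.09271823  0.06521293]
 [ 0.09061256 -0.0681923 ]]
basin [[ 0.60774978 -0.09543871]
 [ 0.66594605 -0.28976216]
 [ 0.4181224  -0.36256942]
 [ 0.35940772 -0.17235637]] [ 0.51280649 -0.23003167]
-163.62791971219372 0.25829723459772846 0.20285070147963116
[[-9.65660202e-01  2.59807546e-01 -6.42842682e-04]
 [ 2.59808279e-01  9.65658727e-01 -1.69749405e-03]
 [ 1.79744883e-04 -1.80621830e-03 -9.99998353e-01]]
tool-frame shift to C (z to TCP .1-? ) [-0.41910941 -0.25628908  0.14085781] bar dir in tool [ 0.47518507 -0.87988428  0.00167468]
```

Request:
move_arm(
  rows=[
    {"ty": 0.05},
    {"ty": 0.1},
    {"ty": 0.15},
    {"ty": 0.2},
    {"ty": 0.2},
  ],
)

```text
invalid input at $.rows[0]: expected keys gripper, tx, ty, tz, twist
```

Request:
move_arm(
  rows=[
    {"gripper": 1,"tx": 0,"ty": 0.05,"tz": 0,"twist": 0},
    {"gripper": 1,"tx": 0,"ty": 0.1,"tz": 0,"twist": 0},
    {"gripper": 1,"tx": 0,"ty": 0.15,"tz": 0,"twist": 0},
    {"gripper": 1,"tx": 0,"ty": 0.2,"tz": 0,"twist": 0},
    {"gripper": 1,"tx": 0,"ty": 0.2,"tz": 0,"twist": 0},
  ],
)

```text
time: 0.6
eef_pos: [0.2017, 0.7495, 0.2303]
orientation: [0.131, 0.991, 0.0, 0.0]
ft_force: [1.0, 1.8, 1.3]
width: 1.003
finger_force: 0.0
```

Request:
move_arm(
  rows=[
    {"gripper": 1,"tx": 0,"ty": 0.05,"tz": -0.05,"twist": 0},
    {"gripper": 1,"tx": 0,"ty": 0.1,"tz": -0.1,"twist": 0},
    {"gripper": 1,"tx": 0,"ty": 0.1,"tz": -0.15,"twist": 0},
    {"gripper": 1,"tx": 0,"ty": 0.1,"tz": -0.2,"twist": 0},
  ],
)

```text
time: 1.0
eef_pos: [0.1989, 0.7391, 0.2979]
orientation: [0.131, 0.991, 0.025, 0.004]
ft_force: [-0.6, -0.5, -0.1]
width: 0.999
finger_force: 0.0
```

```bash
python3 -c "
from h import *
s=ctrl.sense();print(s['qpos'],s['eef_pos'],s['orientation'])"
```

```text
[1.22397613 0.91751186 1.22034884 1.82207289 0.00265965 1.48680295] [0.19894451 0.73909584 0.29790845] [0.13095786 0.99105187 0.02546576 0.00421111]
```

Request:
move_arm(
  rows=[
    {"gripper": 1,"tx": 0,"ty": 0,"tz": -0.05,"twist": 0},
    {"gripper": 1,"tx": 0,"ty": 0,"tz": -0.1,"twist": 0},
    {"gripper": 1,"tx": 0,"ty": 0,"tz": -0.15,"twist": 0},
    {"gripper": 1,"tx": 0,"ty": 0,"tz": -0.2,"twist": 0},
  ],
)

```text
time: 1.4
eef_pos: [0.182, 0.677, 0.4084]
orientation: [0.131, 0.99, 0.047, 0.008]
ft_force: [-0.3, 0.3, 0.1]
width: 1.002
finger_force: 0.0
```

```bash
python3 -c "
from h import *
s=ctrl.sense();print(s['qpos'],s['eef_pos'],s['orientation'])"
```

```text
[1.21526121 0.76158419 1.22071538 1.93393214 0.00561467 1.47834339] [0.18198279 0.67696492 0.40844669] [0.13087697 0.99023298 0.04740333 0.00792334]
```

Request:
move_arm(
  rows=[
    {"gripper": 1,"tx": 0,"ty": -0.05,"tz": 0.05,"twist": 0},
    {"gripper": 1,"tx": 0,"ty": -0.1,"tz": 0.1,"twist": 0},
    {"gripper": 1,"tx": 0,"ty": -0.1,"tz": 0.1,"twist": 0},
  ],
)

```text
time: 1.7
eef_pos: [0.1721, 0.6361, 0.3499]
orientation: [0.131, 0.99, 0.048, 0.008]
ft_force: [1.0, 1.1, 0.3]
width: 1.002
finger_force: 0.0
```

```bash
python3 -c "
from h import *
s=ctrl.sense();print(s['qpos'],s['eef_pos'],s['orientation'])"
```

```text
[1.20727061 0.48998561 0.55518889 1.53895539 0.00632912 1.47046568] [0.17214506 0.63605068 0.3498796 ] [0.13091077 0.99020193 0.04793069 0.0080724 ]
```

Request:
move_arm(
  rows=[
    {"gripper": 1,"tx": 0,"ty": -0.05,"tz": 0,"twist": 0},
    {"gripper": 1,"tx": 0,"ty": -0.1,"tz": 0.03,"twist": 0},
    {"gripper": 1,"tx": 0,"ty": -0.15,"tz": 0.06,"twist": 0},
    {"gripper": 1,"tx": 0,"ty": -0.2,"tz": 0.09,"twist": 0},
    {"gripper": 1,"tx": 0,"ty": -0.25,"tz": 0.12,"twist": 0},
  ],
)

```text
time: 2.2
eef_pos: [0.1167, 0.4299, 0.2254]
orientation: [0.131, 0.99, 0.046, 0.008]
ft_force: [0.1, 0.7, 0.7]
width: 1.0
finger_force: 0.0
```

```bash
cat > st.py <<'E'
from h import *
from scipy.spatial.transform import Rotation as Ro
s=ctrl.sense();T=Ro.from_quat(s['orientation']).as_matrix();z=T[:,2]
print(s['time'],s['qpos'].round(3),s['eef_pos'].round(4),s['width'],s['finger_force'],'\ntoolz',z.round(3),'tilt',np.degrees(np.arccos(-z[2])).round(2),'az',np.degrees(np.arctan2(z[1],z[0])).round(1),'toolx yaw',np.degrees(np.arctan2(T[1,0],T[0,0])).round(2))
E
python3 st.py
```

```text
2.2 [ 1.155  0.036 -0.371  1.071  0.011  1.419] [0.1167 0.4299 0.2254] 0.9999614849678968 0.0 
toolz [ 0.027  0.089 -0.996] tilt 5.35 az 72.9 toolx yaw 164.94
```

Request:
move_arm(
  rows=[
    {"gripper": 1,"tx": 0,"ty": -0.05,"tz": 0,"twist": 0},
    {"gripper": 1,"tx": 0,"ty": -0.1,"tz": 0,"twist": 0},
    {"gripper": 1,"tx": 0,"ty": -0.15,"tz": 0.0,"twist": 0},
    {"gripper": 1,"tx": 0,"ty": -0.18,"tz": 0.0,"twist": 0},
  ],
)

```text
time: 2.6
eef_pos: [0.0691, 0.2551, 0.2086]
orientation: [0.131, 0.99, 0.044, 0.007]
ft_force: [0.5, 0.4, 0.5]
width: 1.0
finger_force: 0.0
```

```bash
python3 st.py
```

```text
2.6 [ 1.039 -0.344 -0.719  1.108  0.021  1.303] [0.0691 0.2551 0.2086] 1.0003595995474828 0.0 
toolz [ 0.026  0.086 -0.996] tilt 5.17 az 72.9 toolx yaw 164.94
```

Request:
move_arm(
  rows=[
    {"gripper": 1,"tx": 0,"ty": 0,"tz": 0.05,"twist": 0},
    {"gripper": 1,"tx": 0,"ty": 0,"tz": 0.1,"twist": 0},
    {"gripper": 1,"tx": 0,"ty": 0,"tz": 0.12,"twist": 0},
    {"gripper": 1,"tx": 0,"ty": -0.01,"tz": 0.12,"twist": 0},
  ],
)

```text
time: 3.0
eef_pos: [0.0705, 0.258, 0.0873]
orientation: [0.131, 0.99, 0.044, 0.007]
ft_force: [-0.3, 0.2, 1.0]
width: 0.996
finger_force: 0.0
```

```bash
python3 st.py
```

```text
3.0 [ 1.04  -0.22  -0.979  0.726  0.021  1.303] [0.0705 0.258  0.0873] 0.9956559017908904 0.0 
toolz [ 0.025  0.084 -0.996] tilt 5.05 az 73.4 toolx yaw 164.96
```

Request:
move_arm(
  rows=[
    {"gripper": 1,"tx": 0,"ty": -0.03,"tz": 0.0,"twist": 0},
    {"gripper": 1,"tx": 0,"ty": -0.06,"tz": 0,"twist": 0},
    {"gripper": 1,"tx": 0,"ty": -0.06,"tz": 0,"twist": 0},
  ],
)

```text
time: 3.3
eef_pos: [0.0584, 0.2102, 0.1011]
orientation: [0.131, 0.991, 0.039, 0.006]
ft_force: [0.2, 0.3, 0.0]
width: 1.002
finger_force: 0.0
```

```bash
python3 st.py
```

```text
3.3 [ 0.97  -0.359 -1.018  0.837  0.024  1.235] [0.0584 0.2102 0.1011] 1.0019908176095056 0.0 
toolz [ 0.023  0.075 -0.997] tilt 4.49 az 73.3 toolx yaw 164.88
```

Request:
move_arm(
  rows=[
    {"gripper": 1,"tx": 0,"ty": 0,"tz": 0.03,"twist": 0},
    {"gripper": 1,"tx": 0,"ty": 0,"tz": 0.06,"twist": 0},
    {"gripper": 1,"tx": 0,"ty": 0,"tz": 0.06,"twist": 0},
    {"gripper": 1,"tx": 0,"ty": 0,"tz": 0.06,"twist": 0},
  ],
)

```text
time: 3.7
eef_pos: [0.0663, 0.2385, 0.0675]
orientation: [0.131, 0.991, 0.023, 0.002]
ft_force: [-0.2, 0.0, 0.1]
width: 0.999
finger_force: 0.0
```

```bash
python3 st.py
```

```text
3.7 [ 1.022 -0.192 -1.018  0.702  0.015  1.284] [0.0663 0.2385 0.0675] 0.9986264679091343 0.0 
toolz [ 0.01   0.045 -0.999] tilt 2.62 az 77.6 toolx yaw 164.99
```

Request:
move_arm(
  rows=[
    {"gripper": 1,"tx": 0,"ty": -0.02,"tz": 0.02,"twist": 0},
    {"gripper": 1,"tx": 0,"ty": -0.04,"tz": 0.04,"twist": 0},
    {"gripper": 1,"tx": 0,"ty": -0.04,"tz": 0.04,"twist": 0},
    {"gripper": 1,"tx": 0,"ty": -0.04,"tz": 0.04,"twist": 0},
  ],
)

```text
time: 4.1
eef_pos: [0.065, 0.2311, 0.058]
orientation: [0.131, 0.991, 0.005, -0.002]
ft_force: [-0.3, 0.8, -0.2]
width: 0.995
finger_force: 0.0
```

```bash
python3 st.py
```

```text
4.1 [ 1.019 -0.154 -1.019  0.699  0.008  1.282] [0.065  0.2311 0.058 ] 0.9953451987982824 0.0 
toolz [-0.004  0.01  -1.   ] tilt 0.59 az 110.7 toolx yaw 164.95
```

Request:
move_arm(
  rows=[
    {"gripper": 1,"tx": -0.03,"ty": 0.02,"tz": -0.03,"twist": 8},
    {"gripper": 1,"tx": -0.06,"ty": 0.05,"tz": -0.06,"twist": 16},
    {"gripper": 1,"tx": -0.09,"ty": 0.08,"tz": -0.09,"twist": 24},
    {"gripper": 1,"tx": -0.13,"ty": 0.08,"tz": -0.12,"twist": 32},
    {"gripper": 1,"tx": -0.17,"ty": 0.08,"tz": -0.14,"twist": 40},
  ],
)

```text
time: 4.6
eef_pos: [0.2525, 0.2636, 0.1998]
orientation: [0.464, 0.886, 0.005, -0.003]
ft_force: [0.7, 0.3, -0.9]
width: 1.002
finger_force: 0.0
```

```bash
cat >> st.py <<'E'
import sys
if len(sys.argv)>2:
    g=np.array([float(a) for a in sys.argv[1:4]]);d=T.T@(g-s['eef_pos']);print('shift',d.round(4))
    if len(sys.argv)>4:
        y=float(sys.argv[4]);b=T.T@np.array([np.cos(np.radians(y)),np.sin(np.radians(y)),0]);print('twist',np.degrees(np.arctan2(b[1],b[0])).round(1))
E
python3 st.py .487 .198 .20 46.6
```

```text
4.6 [ 0.624 -0.037 -0.507  1.096  0.01   1.588] [0.2525 0.2636 0.1998] 1.0016782080783595 0.0 
toolz [-0.002  0.012 -1.   ] tilt 0.67 az 98.1 toolx yaw 124.73
shift [-0.1875  0.1553 -0.0013]
twist 78.1
```

Request:
move_arm(
  rows=[
    {"gripper": 1,"tx": -0.03,"ty": 0.03,"tz": 0,"twist": 8},
    {"gripper": 1,"tx": -0.07,"ty": 0.06,"tz": 0,"twist": 16},
    {"gripper": 1,"tx": -0.1,"ty": 0.09,"tz": 0,"twist": 24},
    {"gripper": 1,"tx": -0.13,"ty": 0.12,"tz": 0,"twist": 32},
    {"gripper": 1,"tx": -0.165,"ty": 0.155,"tz": 0,"twist": 40},
  ],
)

```text
time: 5.1
eef_pos: [0.4731, 0.2159, 0.1965]
orientation: [0.74, 0.673, 0.002, -0.005]
ft_force: [-0.1, 1.2, 0.7]
width: 0.999
finger_force: 0.0
```

```bash
python3 st.py .487 .198 .20 46.6
```

```text
5.1 [ 0.3    0.279 -0.149  1.143  0.011  1.964] [0.4731 0.2159 0.1965] 0.9994003884655124 0.0 
toolz [-0.004  0.01  -1.   ] tilt 0.62 az 112.0 toolx yaw 84.62
shift [-0.0165  0.0155 -0.0038]
twist 38.0
```

Request:
move_arm(
  rows=[
    {"gripper": 1,"tx": -0.0165,"ty": 0.0155,"tz": 0,"twist": 8},
    {"gripper": 1,"tx": -0.0165,"ty": 0.0155,"tz": 0,"twist": 16},
    {"gripper": 1,"tx": -0.0165,"ty": 0.0155,"tz": 0,"twist": 24},
    {"gripper": 1,"tx": -0.0165,"ty": 0.0155,"tz": 0,"twist": 32},
    {"gripper": 1,"tx": -0.0165,"ty": 0.0155,"tz": 0,"twist": 38},
  ],
)

```text
time: 5.6
eef_pos: [0.4859, 0.1986, 0.1961]
orientation: [0.918, 0.396, 0.0, -0.005]
ft_force: [0.7, -0.0, -0.4]
width: 1.001
finger_force: 0.0
```

```bash
python3 st.py .487 .198 .073 46.6; python3 - <<'E'
from h import *
s=ctrl.sense();cv2.imwrite('pics/w1.png',ctrl.snapshot('wrist')[:,:,::-1])
E
```

```text
5.6 [ 0.261  0.289 -0.136  1.147  0.01   2.588] [0.4859 0.1986 0.1961] 1.0006256212319042 0.0 
toolz [-0.004  0.01  -1.   ] tilt 0.6 az 112.5 toolx yaw 46.66
shift [-0.0002  0.0024  0.1231]
twist 0.1
```

View pics/w1.png

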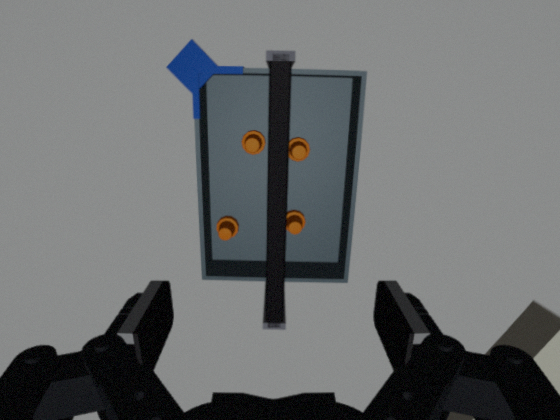

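The wrist view shows the bar running from about (281,62) to (274,322), almost lined up between the fingers. The blue corner is at the upper left.

```bash
python3 - <<'E'
from h import *
B=onz('wrist',[(281,62),(274,322)],.105);d=B[0]-B[1];print(B,B.mean(0),np.linalg.norm(d),np.degrees(np.arctan2(d[1],d[0])))
E
python3 st.py .487 .198 .073 46.6
```

```text
[[0.55646687 0.26923466]
 [0.42531329 0.13688225]] [0.49089008 0.20305846] 0.18632880786959988 45.26066937889698
5.65 [ 0.261  0.289 -0.136  1.147  0.01   2.59 ] [0.4859 0.1987 0.1961] 0.9969214299239956 0.0 
toolz [-0.004  0.01  -1.   ] tilt 0.6 az 112.1 toolx yaw 46.54
shift [-0.0003  0.0024  0.1231]
twist -0.1
```

Request:
move_arm(
  rows=[
    {"gripper": 1,"tx": 0.003,"ty": 0.001,"tz": 0.035,"twist": 1},
    {"gripper": 1,"tx": 0.003,"ty": 0.001,"tz": 0.07,"twist": 1},
    {"gripper": 1,"tx": 0.003,"ty": 0.001,"tz": 0.1,"twist": 1},
    {"gripper": 1,"tx": 0.003,"ty": 0.001,"tz": 0.12,"twist": 1},
    {"gripper": 1,"tx": 0.003,"ty": 0.001,"tz": 0.12,"twist": 1},
  ],
)

```text
time: 6.15
eef_pos: [0.4854, 0.2007, 0.0733]
orientation: [0.92, 0.391, -0.003, -0.006]
ft_force: [-0.9, -1.1, -0.5]
width: 0.999
finger_force: 0.0
```

Request:
move_arm(
  rows=[
    {"gripper": -1,"tx": 0,"ty": 0,"tz": 0,"twist": 0},
    {"gripper": -1,"tx": 0,"ty": 0,"tz": 0,"twist": 0},
    {"gripper": -1,"tx": 0,"ty": 0,"tz": 0,"twist": 0},
    {"gripper": -1,"tx": 0,"ty": 0,"tz": 0,"twist": 0},
    {"gripper": -1,"tx": 0,"ty": 0,"tz": 0,"twist": 0},
  ],
  squeeze=80,
)

```text
time: 6.65
eef_pos: [0.4891, 0.2017, 0.0771]
orientation: [0.921, 0.39, 0.001, -0.005]
ft_force: [-4.8, -0.4, 19.9]
width: 0.153
finger_force: 70.8
```

Request:
move_arm(
  rows=[
    {"gripper": -1,"tx": 0,"ty": 0,"tz": -0.005,"twist": 0},
    {"gripper": -1,"tx": 0,"ty": 0,"tz": -0.015,"twist": 0},
    {"gripper": -1,"tx": 0,"ty": 0,"tz": -0.035,"twist": 0},
    {"gripper": -1,"tx": 0,"ty": 0,"tz": -0.06,"twist": 0},
    {"gripper": -1,"tx": 0,"ty": 0,"tz": -0.08,"twist": 0},
  ],
  squeeze=110,
)

```text
time: 7.15
eef_pos: [0.4886, 0.2007, 0.1578]
orientation: [0.921, 0.39, 0.0, -0.005]
ft_force: [0.9, 1.3, -2.2]
width: 0.142
finger_force: 107.4
```

```bash
python3 st.py .487 .198 .25 ; python3 - <<'E'
from h import *
a=ctrl.snapshot('wrist')[:,:,::-1];b=ctrl.snapshot('scene')[:,:,::-1]
b=cv2.resize(b[180:320,270:430],None,fx=3,fy=3)
cv2.imwrite('pics/w2.png',np.hstack([cv2.resize(a,(320,240)),cv2.resize(b,(320,280))[:240]]))
E
```

```text
7.15 [ 0.263  0.316 -0.201  1.055  0.01   2.603] [0.4886 0.2007 0.1578] 0.1424894049926223 107.44808793067932 
toolz [-0.003  0.01  -1.   ] tilt 0.6 az 108.3 toolx yaw 45.96
shift [-0.0026 -0.0001 -0.0922]
```

View pics/w2.png

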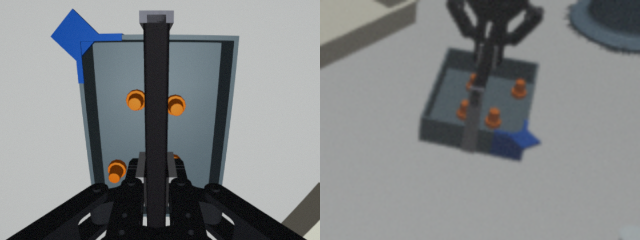

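Request:
move_arm(
  rows=[
    {"gripper": -1,"tx": -0.01,"ty": 0.015,"tz": -0.02,"twist": -2},
    {"gripper": -1,"tx": -0.03,"ty": 0.045,"tz": -0.045,"twist": -7},
    {"gripper": -1,"tx": -0.05,"ty": 0.075,"tz": -0.07,"twist": -12},
    {"gripper": -1,"tx": -0.07,"ty": 0.105,"tz": -0.09,"twist": -17},
    {"gripper": -1,"tx": -0.09,"ty": 0.135,"tz": -0.11,"twist": -22},
  ],
)

```text
time: 7.75
eef_pos: [0.5232, 0.0398, 0.2644]
orientation: [0.828, 0.56, 0.001, -0.005]
ft_force: [0.2, 0.7, -2.0]
width: 0.146
finger_force: 107.8
```

```bash
python3 st.py .602 -.271 .3 120
```

```text
7.75 [-0.051  0.271  0.017  1.321  0.01   1.901] [0.5232 0.0398 0.2644] 0.14573519415435823 107.79192209243774 
toolz [-0.005  0.01  -1.   ] tilt 0.63 az 115.8 toolx yaw 68.18
shift [-0.259   0.1884 -0.0391]
twist -51.8
```

Request:
move_arm(
  rows=[
    {"gripper": -1,"tx": -0.03,"ty": 0.02,"tz": -0.01,"twist": -5},
    {"gripper": -1,"tx": -0.06,"ty": 0.04,"tz": -0.02,"twist": -11},
    {"gripper": -1,"tx": -0.09,"ty": 0.06,"tz": -0.03,"twist": -17},
    {"gripper": -1,"tx": -0.12,"ty": 0.08,"tz": -0.04,"twist": -23},
    {"gripper": -1,"tx": -0.14,"ty": 0.1,"tz": -0.04,"twist": -28},
  ],
)

```text
time: 8.25
eef_pos: [0.5639, -0.1289, 0.3031]
orientation: [0.669, 0.744, 0.002, -0.004]
ft_force: [0.2, 0.2, -2.2]
width: 0.139
finger_force: 107.8
```

```bash
python3 st.py .602 -.271 .3 120
```

```text
8.25 [-0.338  0.388  0.281  1.469  0.008  1.126] [ 0.5639 -0.1289  0.3031] 0.13944942403155727 107.79741525650024 
toolz [-0.003  0.009 -1.   ] tilt 0.55 az 108.2 toolx yaw 96.09
shift [-0.1453  0.0228  0.0017]
twist -23.9
```

Request:
move_arm(
  rows=[
    {"gripper": -1,"tx": -0.03,"ty": 0.005,"tz": 0,"twist": -5},
    {"gripper": -1,"tx": -0.06,"ty": 0.01,"tz": 0,"twist": -10},
    {"gripper": -1,"tx": -0.09,"ty": 0.015,"tz": 0,"twist": -15},
    {"gripper": -1,"tx": -0.12,"ty": 0.02,"tz": 0,"twist": -20},
    {"gripper": -1,"tx": -0.145,"ty": 0.023,"tz": 0,"twist": -24},
  ],
)

```text
time: 8.75
eef_pos: [0.6017, -0.2699, 0.2993]
orientation: [0.499, 0.866, 0.003, -0.005]
ft_force: [-0.1, 0.8, -2.2]
width: 0.142
finger_force: 107.8
```

```bash
cat > dr.py <<'E'
from h import *
from scipy.spatial.transform import Rotation as Ro
s=ctrl.sense();T=Ro.from_quat(s['orientation']).as_matrix()
# carrier x=-toolx, y: tool y dir vs carrier y: z down => carrier y = tool y ; z=-toolz
Rc=np.c_[-T[:,0],T[:,1],-T[:,2]];O=s['eef_pos']-Rc@[0,0,.073]
D=O+Rc@[-.09,-.065,.004];a=np.radians(-163.6)
e=D[:2]-[.513,-.230];b=[np.cos(a)*e[0]+np.sin(a)*e[1],-np.sin(a)*e[0]+np.cos(a)*e[1]]
dn=Rc.T@[0,0,-1];print('drain in basin',np.round(b,3),'z',D[2].round(3),'tilt',np.degrees(np.arccos(Rc[2,2])).round(2),'down dir in carrier',np.degrees(np.arctan2(dn[1],dn[0])).round(0),'r',np.hypot(*s['eef_pos'][:2]).round(3))
E
python3 dr.py; python3 st.py
```

```text
drain in basin [ 0.011 -0.01 ] z 0.231 tilt 0.7 down dir in carrier -3.0 r 0.659
8.75 [-0.521  0.592  0.599  1.588  0.007  0.524] [ 0.6017 -0.2699  0.2993] 0.14197748865508217 107.79518365859985 
toolz [-0.006  0.011 -1.   ] tilt 0.7 az 116.9 toolx yaw 120.1
```

Request:
move_arm(
  rows=[
    {"gripper": -1,"tx": 0,"ty": 0,"tz": 0,"twist": 0},
    {"gripper": -1,"tx": -0.01,"ty": 0.01,"tz": -0.02,"twist": 0},
    {"gripper": -1,"tx": -0.02,"ty": 0.015,"tz": -0.05,"twist": 0},
    {"gripper": -1,"tx": -0.03,"ty": 0.02,"tz": -0.08,"twist": 0},
    {"gripper": -1,"tx": -0.03,"ty": 0.02,"tz": -0.1,"twist": 0},
  ],
)

```text
time: 9.25
eef_pos: [0.5677, -0.2548, 0.4039]
orientation: [0.5, 0.865, 0.007, -0.045]
ft_force: [3.8, -2.4, -0.1]
width: 0.142
finger_force: 108.0
```

```bash
python3 dr.py; python3 st.py
```

```text
drain in basin [ 0.042 -0.038] z 0.345 tilt 5.21 down dir in carrier 21.0 r 0.622
9.25 [-0.531  0.768  1.221  2.113  0.014  0.516] [ 0.5677 -0.2548  0.4039] 0.14236127228854062 107.99894213676453 
toolz [-0.07   0.058 -0.996] tilt 5.21 az 140.6 toolx yaw 119.91
```

Request:
move_arm(
  rows=[
    {"gripper": -1,"tx": -0.02,"ty": 0.015,"tz": 0.03,"twist": 0},
    {"gripper": -1,"tx": -0.04,"ty": 0.03,"tz": 0.06,"twist": 0},
    {"gripper": -1,"tx": -0.04,"ty": 0.03,"tz": 0.09,"twist": 0},
    {"gripper": -1,"tx": -0.04,"ty": 0.03,"tz": 0.1,"twist": 0},
  ],
)

```text
time: 9.65
eef_pos: [0.6011, -0.2655, 0.3039]
orientation: [0.5, 0.865, 0.007, -0.045]
ft_force: [0.2, 0.5, -2.9]
width: 0.141
finger_force: 109.8
```

```bash
python3 dr.py; python3 st.py
```

```text
drain in basin [ 0.013 -0.018] z 0.245 tilt 5.19 down dir in carrier 21.0 r 0.657
9.65 [-0.519  0.695  0.79   1.755  0.015  0.528] [ 0.6011 -0.2655  0.3039] 0.1409549193187232 109.81279134750366 
toolz [-0.07   0.057 -0.996] tilt 5.19 az 140.9 toolx yaw 119.89
```

Request:
move_arm(
  rows=[
    {"gripper": -1,"tx": -0.03,"ty": 0.02,"tz": 0,"twist": 0},
    {"gripper": -1,"tx": -0.06,"ty": 0.04,"tz": 0,"twist": 0},
    {"gripper": -1,"tx": -0.09,"ty": 0.06,"tz": 0,"twist": 0},
    {"gripper": -1,"tx": -0.1,"ty": 0.07,"tz": 0,"twist": 0},
  ],
)

```text
time: 10.05
eef_pos: [0.6787, -0.3028, 0.2744]
orientation: [0.501, 0.866, 0.009, -0.016]
ft_force: [-0.1, 0.0, -3.0]
width: 0.141
finger_force: 110.1
```

```bash
python3 dr.py; python3 st.py
```

```text
drain in basin [-0.054  0.042] z 0.209 tilt 2.07 down dir in carrier 1.0 r 0.743
10.05 [-0.512  0.946  1.216  1.871  0.018  0.536] [ 0.6787 -0.3028  0.2744] 0.14114679481166104 110.06554126739502 
toolz [-0.019  0.031 -0.999] tilt 2.07 az 120.8 toolx yaw 119.91
```

Request:
move_arm(
  rows=[
    {"gripper": -1,"tx": -0.03,"ty": 0.02,"tz": -0.02,"twist": 0},
    {"gripper": -1,"tx": -0.06,"ty": 0.04,"tz": -0.04,"twist": 0},
    {"gripper": -1,"tx": -0.06,"ty": 0.04,"tz": -0.04,"twist": 0},
    {"gripper": -1,"tx": -0.06,"ty": 0.04,"tz": -0.04,"twist": 0},
  ],
)

```text
time: 10.45
eef_pos: [0.6959, -0.3142, 0.2865]
orientation: [0.501, 0.865, 0.011, 0.015]
ft_force: [1.2, -0.4, -3.3]
width: 0.143
finger_force: 110.1
```

```bash
python3 dr.py; python3 st.py
```

```text
drain in basin [-0.07   0.061] z 0.214 tilt 2.11 down dir in carrier -115.0 r 0.764
10.45 [-0.516  0.932  1.221  1.829  0.021  0.533] [ 0.6959 -0.3142  0.2865] 0.14280430089786653 110.06834864616394 
toolz [ 0.037  0.003 -0.999] tilt 2.11 az 5.3 toolx yaw 119.89
```

Request:
move_arm(
  rows=[
    {"gripper": -1,"tx": -0.03,"ty": 0.02,"tz": -0.04,"twist": 0},
    {"gripper": -1,"tx": -0.06,"ty": 0.04,"tz": -0.08,"twist": 0},
    {"gripper": -1,"tx": -0.06,"ty": 0.04,"tz": -0.08,"twist": 0},
    {"gripper": -1,"tx": -0.06,"ty": 0.04,"tz": -0.08,"twist": 0},
    {"gripper": -1,"tx": -0.06,"ty": 0.04,"tz": -0.08,"twist": 0},
  ],
)

```text
time: 10.95
eef_pos: [0.6964, -0.3178, 0.3183]
orientation: [0.5, 0.865, 0.012, 0.04]
ft_force: [-0.7, 0.6, -3.1]
width: 0.142
finger_force: 110.1
```

```bash
python3 dr.py; python3 st.py
```

```text
drain in basin [-0.072  0.067] z 0.24 tilt 4.79 down dir in carrier -133.0 r 0.766
10.95 [-0.521  0.891  1.22   1.82   0.024  0.529] [ 0.6964 -0.3178  0.3183] 0.14198601681209091 110.06732225418091 
toolz [ 0.081 -0.018 -0.997] tilt 4.79 az -12.8 toolx yaw 119.78
```

Request:
move_arm(
  rows=[
    {"gripper": -1,"tx": -0.024,"ty": 0.016,"tz": -0.04,"twist": 0},
    {"gripper": -1,"tx": -0.05,"ty": 0.032,"tz": -0.08,"twist": 0},
    {"gripper": -1,"tx": -0.07,"ty": 0.05,"tz": -0.12,"twist": 0},
    {"gripper": -1,"tx": -0.1,"ty": 0.065,"tz": -0.16,"twist": 0},
    {"gripper": -1,"tx": -0.12,"ty": 0.08,"tz": -0.2,"twist": 0},
  ],
)

```text
time: 11.45
eef_pos: [0.6789, -0.3139, 0.3742]
orientation: [0.5, 0.863, 0.014, 0.065]
ft_force: [0.7, -0.0, -3.1]
width: 0.136
finger_force: 110.1
```

```bash
python3 dr.py; python3 st.py
```

```text
drain in basin [-0.06   0.061] z 0.291 tilt 7.65 down dir in carrier -138.0 r 0.748
11.45 [-0.53   0.815  1.22   1.845  0.028  0.522] [ 0.6789 -0.3139  0.3742] 0.13647595925666298 110.06993293762207 
toolz [ 0.127 -0.041 -0.991] tilt 7.65 az -18.0 toolx yaw 119.6
```

Request:
move_arm(
  rows=[
    {"gripper": -1,"tx": -0.036,"ty": 0.026,"tz": -0.02,"twist": 0},
    {"gripper": -1,"tx": -0.072,"ty": 0.052,"tz": -0.04,"twist": 0},
    {"gripper": -1,"tx": -0.108,"ty": 0.078,"tz": -0.06,"twist": 0},
    {"gripper": -1,"tx": -0.144,"ty": 0.104,"tz": -0.08,"twist": 0},
    {"gripper": -1,"tx": -0.18,"ty": 0.13,"tz": -0.1,"twist": 0},
  ],
)

```text
time: 11.95
eef_pos: [0.7059, -0.3249, 0.3694]
orientation: [0.499, 0.862, 0.016, 0.09]
ft_force: [-0.5, 0.3, -2.5]
width: 0.141
finger_force: 110.0
```

```bash
python3 dr.py; python3 st.py
```

```text
drain in basin [-0.086  0.082] z 0.281 tilt 10.53 down dir in carrier -140.0 r 0.777
11.95 [-0.525  0.827  1.219  1.782  0.031  0.528] [ 0.7059 -0.3249  0.3694] 0.1412047890624452 109.96692180633545 
toolz [ 0.171 -0.063 -0.983] tilt 10.53 az -20.3 toolx yaw 119.34
```

Request:
move_arm(
  rows=[
    {"gripper": -1,"tx": -0.01,"ty": 0.007,"tz": -0.045,"twist": 0},
    {"gripper": -1,"tx": -0.02,"ty": 0.014,"tz": -0.09,"twist": 0},
    {"gripper": -1,"tx": -0.04,"ty": 0.028,"tz": -0.135,"twist": 0},
    {"gripper": -1,"tx": -0.07,"ty": 0.05,"tz": -0.16,"twist": 0},
    {"gripper": -1,"tx": -0.1,"ty": 0.07,"tz": -0.18,"twist": 0},
  ],
)

```text
time: 12.45
eef_pos: [0.6725, -0.3108, 0.4423]
orientation: [0.498, 0.859, 0.017, 0.117]
ft_force: [-0.7, 0.6, -3.4]
width: 0.14
finger_force: 110.1
```

```bash
python3 dr.py; python3 st.py
```

```text
drain in basin [-0.061  0.062] z 0.349 tilt 13.6 down dir in carrier -142.0 r 0.741
12.45 [-0.534  0.725  1.22   1.831  0.036  0.521] [ 0.6725 -0.3108  0.4423] 0.14006645917880087 110.0755512714386 
toolz [ 0.218 -0.087 -0.972] tilt 13.6 az -21.8 toolx yaw 119.0
```

Request:
move_arm(
  rows=[
    {"gripper": -1,"tx": -0.02,"ty": 0.014,"tz": -0.04,"twist": 0},
    {"gripper": -1,"tx": -0.04,"ty": 0.028,"tz": -0.08,"twist": 0},
    {"gripper": -1,"tx": -0.07,"ty": 0.05,"tz": -0.12,"twist": 0},
    {"gripper": -1,"tx": -0.1,"ty": 0.07,"tz": -0.14,"twist": 0},
    {"gripper": -1,"tx": -0.13,"ty": 0.09,"tz": -0.16,"twist": 0},
  ],
)

```text
time: 12.95
eef_pos: [0.6572, -0.3048, 0.4852]
orientation: [0.497, 0.856, 0.019, 0.142]
ft_force: [0.5, -0.0, -3.6]
width: 0.143
finger_force: 110.1
```

```bash
python3 dr.py; python3 st.py
```

```text
drain in basin [-0.052  0.055] z 0.388 tilt 16.49 down dir in carrier -142.0 r 0.724
12.95 [-0.539  0.664  1.219  1.841  0.041  0.518] [ 0.6572 -0.3048  0.4852] 0.14270524597982182 110.07935285568237 
toolz [ 0.262 -0.109 -0.959] tilt 16.49 az -22.7 toolx yaw 118.6
```

Request:
move_arm(
  rows=[
    {"gripper": -1,"tx": -0.02,"ty": 0.014,"tz": -0.04,"twist": 0},
    {"gripper": -1,"tx": -0.04,"ty": 0.028,"tz": -0.08,"twist": 0},
    {"gripper": -1,"tx": -0.07,"ty": 0.05,"tz": -0.12,"twist": 0},
    {"gripper": -1,"tx": -0.1,"ty": 0.07,"tz": -0.14,"twist": 0},
    {"gripper": -1,"tx": -0.13,"ty": 0.09,"tz": -0.16,"twist": 0},
  ],
)

```text
time: 13.45
eef_pos: [0.6402, -0.2977, 0.5269]
orientation: [0.495, 0.852, 0.02, 0.168]
ft_force: [-0.5, -0.4, -3.0]
width: 0.145
finger_force: 110.1
```

```bash
python3 dr.py; python3 st.py
```

```text
drain in basin [-0.041  0.047] z 0.425 tilt 19.44 down dir in carrier -143.0 r 0.706
13.45 [-0.545  0.604  1.22   1.85   0.046  0.514] [ 0.6402 -0.2977  0.5269] 0.14533887217491365 110.08720636367798 
toolz [ 0.306 -0.132 -0.943] tilt 19.44 az -23.3 toolx yaw 118.11
```

Drain is comfortably over the basin. I'll keep tilting.

Request:
move_arm(
  rows=[
    {"gripper": -1,"tx": -0.02,"ty": 0.014,"tz": -0.04,"twist": 0},
    {"gripper": -1,"tx": -0.04,"ty": 0.028,"tz": -0.08,"twist": 0},
    {"gripper": -1,"tx": -0.07,"ty": 0.05,"tz": -0.12,"twist": 0},
    {"gripper": -1,"tx": -0.1,"ty": 0.07,"tz": -0.14,"twist": 0},
    {"gripper": -1,"tx": -0.13,"ty": 0.09,"tz": -0.16,"twist": 0},
  ],
)

```text
time: 13.95
eef_pos: [0.6221, -0.2897, 0.5662]
orientation: [0.493, 0.848, 0.021, 0.193]
ft_force: [-0.5, 0.2, -3.1]
width: 0.144
finger_force: 110.1
```

Request:
move_arm(
  rows=[
    {"gripper": -1,"tx": -0.03,"ty": 0.02,"tz": -0.02,"twist": 0},
    {"gripper": -1,"tx": -0.06,"ty": 0.04,"tz": -0.04,"twist": 0},
    {"gripper": -1,"tx": -0.09,"ty": 0.06,"tz": -0.06,"twist": 0},
    {"gripper": -1,"tx": -0.12,"ty": 0.08,"tz": -0.08,"twist": 0},
    {"gripper": -1,"tx": -0.13,"ty": 0.09,"tz": -0.1,"twist": 0},
  ],
)

```text
time: 14.45
eef_pos: [0.6368, -0.2986, 0.5782]
orientation: [0.49, 0.844, 0.022, 0.218]
ft_force: [-0.4, 0.6, -3.4]
width: 0.142
finger_force: 110.1
```

```bash
python3 dr.py; python3 st.py
```

```text
drain in basin [-0.046  0.054] z 0.468 tilt 25.29 down dir in carrier -144.0 r 0.703
14.45 [-0.553  0.54   1.219  1.812  0.055  0.513] [ 0.6368 -0.2986  0.5782] 0.14226178506068152 110.10347843170166 
toolz [ 0.389 -0.176 -0.904] tilt 25.29 az -24.3 toolx yaw 116.86
```

```bash
python3 - <<'E'
from h import *
cv2.imwrite('pics/w3.png',ctrl.snapshot('wrist')[:,:,::-1])
E
```

```text
(no output)
```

View pics/w3.png

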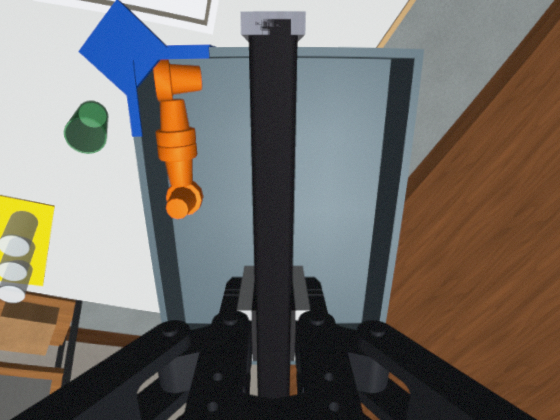

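The wrist view shows all four stoppers queued along the -y wall from the corner, at about (163,78), (176,140), (178,155) and (184,195). I'll check how far the last one is from the corner.

```bash
python3 dr.py; cat > fl.py <<'E'
from h import *
from scipy.spatial.transform import Rotation as Ro
import sys
s=ctrl.sense();T=Ro.from_quat(s['orientation']).as_matrix()
Rc=np.c_[-T[:,0],T[:,1],-T[:,2]];O=s['eef_pos']-Rc@[0,0,.073]
def fl(uv,z):
    o,d=ray('wrist',uv,s);o=Rc.T@(o-O);d=d@Rc;return o+d*((z-o[2])/d[:,2])[:,None]
E
python3 - <<'E'
from fl import *
print(fl([(250,60),(386,58),(150,58)],.004),'wall top',fl([(138,48),(422,48)],.04),'D head',fl([(184,195)],.012),'C',fl([(178,155),(176,140),(163,78)],.015))
print(np.linalg.norm(fl([(184,197)],.012)[0]-[-.09,-.065,.004]))
E
```

```text
drain in basin [-0.046  0.054] z 0.469 tilt 25.32 down dir in carrier -144.0 r 0.703
[[-0.1005552  -0.01408879  0.004     ]
 [-0.10225077  0.06169903  0.004     ]
 [-0.10247342 -0.07006538  0.004     ]] wall top [[-0.10363958 -0.06368051  0.04      ]
 [-0.10376388  0.06766879  0.04      ]] D head [[-0.02506737 -0.05430045  0.012     ]] C [[-0.04945054 -0.05517347  0.015     ]
 [-0.05790136 -0.05565326  0.015     ]
 [-0.09110545 -0.06027122  0.015     ]]
0.06748916662849994
```

Request:
move_arm(
  rows=[
    {"gripper": -1,"tx": 0.005,"ty": -0.003,"tz": 0.003,"twist": 0},
    {"gripper": -1,"tx": 0.01,"ty": -0.006,"tz": 0.006,"twist": 0},
    {"gripper": -1,"tx": 0.015,"ty": -0.01,"tz": 0.009,"twist": 0},
    {"gripper": -1,"tx": 0.02,"ty": -0.014,"tz": 0.01,"twist": 0},
    {"gripper": -1,"tx": 0.02,"ty": -0.014,"tz": 0.01,"twist": 0},
  ],
)

```text
time: 15.0
eef_pos: [0.6198, -0.2901, 0.5594]
orientation: [0.49, 0.844, 0.023, 0.218]
ft_force: [-0.5, 0.9, -2.5]
width: 0.143
finger_force: 110.1
```

Request:
move_arm(
  rows=[
    {"gripper": -1,"tx": 0,"ty": 0,"tz": 0,"twist": 0},
    {"gripper": -1,"tx": 0,"ty": 0,"tz": 0,"twist": 0},
    {"gripper": -1,"tx": 0,"ty": 0,"tz": 0,"twist": 0},
    {"gripper": -1,"tx": 0,"ty": 0,"tz": 0,"twist": 0},
    {"gripper": -1,"tx": 0,"ty": 0,"tz": 0,"twist": 0},
  ],
)

```text
time: 15.5
eef_pos: [0.6209, -0.2908, 0.5594]
orientation: [0.49, 0.843, 0.023, 0.218]
ft_force: [-0.0, -0.3, -2.5]
width: 0.141
finger_force: 110.1
```

```bash
python3 dr.py; python3 - <<'E'
from h import *
a=ctrl.snapshot('wrist')[:,:,::-1];b=ctrl.snapshot('top')[:,:,::-1]
cv2.imwrite('pics/w4.png',np.hstack([a[30:330,100:400],cv2.resize(b[170:310,290:430],(300,300))]))
E
```

```text
drain in basin [-0.033  0.042] z 0.45 tilt 25.37 down dir in carrier -144.0 r 0.686
```

View pics/w4.png

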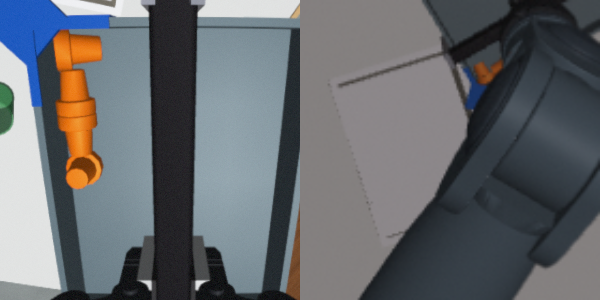

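The stoppers have settled in the same queue. In the top view the blue corner shows at about px (370,213), so I'll check its world position at its height.

```bash
python3 - <<'E'
from fl import *
b=cv2.cvtColor(ctrl.snapshot('top')[:,:,::-1],cv2.COLOR_BGR2HSV)
m=(b[...,0]>105)&(b[...,0]<130)&(b[...,1]>150);m[:,450:]=0;m[:,:330]=0
p=np.argwhere(m)[:,::-1];a=np.radians(-163.6);R=np.array([[np.cos(a),np.sin(a)],[-np.sin(a),np.cos(a)]])
w=onz('top',p,.48);print(len(p),p.mean(0),w.mean(0),R@(w.mean(0)-[.513,-.230]))
print('FK blue (lip/walls ~[-.08,-.055,.03])',O+Rc@[-.075,-.06,.04],'drain',O+Rc@[-.09,-.065,.004],O+Rc@[-.08,-.065,.004])
cb=fl([(188,173),(179,168)],.012);print(cb)
E
```

```text
81 [370.7037037  212.34567901] [ 0.53955172 -0.23808735] [-0.02318804  0.01525496]
FK blue (lip/walls ~[-.08,-.055,.03]) [ 0.55284672 -0.26487668  0.48857629] drain [ 0.55646202 -0.26125905  0.44959113] [ 0.56070021 -0.26962792  0.45305519]
[[-0.03837628 -0.05092299  0.012     ]
 [-0.0413651  -0.0559908   0.012     ]]
```

```bash
python3 -c "
from cell import ctrl
print(ctrl.sign_off())"
```

```text
the job is handed in; nothing more can be done
None
```

I handed the job in with the carrier held still in the gripper at about 25° towards the blue corner, about 0.45 m above the bench and over the basin, and all four stoppers gathered at that corner; sign-off returned no verdict.

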